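Unlock the sampler and take out its spent filter

TASK

Pinch both orange release tabs of the blue knob on the white instrument case, turn the knob a quarter turn clockwise (seen from above) and let go so that both tabs spring out and lock it there. Slide the aluminium cover fully open, away from the knob, then lift the yellow filter cartridge out of the bay and lower it, not drop it, into the red tray so that it stands flat on the tray's floor, fin upward. Leave the knob locked open and the cover open, let go of everything, and do not disturb the other things on the table.

Things in the scene. Friction and masses are not known exactly. Their poses are not given: they have to be found in the camera images.
- case: White instrument case on its back, fixed, 200 (x) by 360 (y) by 100 mm tall. Origin: centre of its underside. On top, along its y axis: tab-lock knob at y = -125 mm, covered filter bay at 0 (100 mm along y, 130 along x, floor 25 mm above the table), deck where the open cover parks at +115. Rails 10 mm high beside the cover at x = -82 and +82.
- knob_grip (a point): Point on the upright axis of the blue tab-lock knob, 38 mm above the case's top (138 above the table), the height to pinch the tabs. Axes turn with the knob: x through the two tabs, y along its steel hook. Knob top 54 mm above the case's top, body 50 mm along y. A notched ring, outer radius 42 mm, 12 mm high, rings its foot: keep fingertips 16 mm or more above the case's top.
- tab_a_face (a point): Centre of the outer face of one orange release tab, on the knob's +x side, 33 mm from the knob's axis, 38 mm above the case's top. The tab's upright flat face is 28 mm wide and 36 mm tall (18 to 54 mm above the case's top).
- tab_b_face (a point): The same for the other orange tab, on the knob's -x side. The pair measures 66 mm over the faces when free and 54 mm when both are pressed fully in.
- tab_a (a joint): How far tab a is pressed in toward the axis, m: 0 out, 0.006 fully in. Sprung: about 2 N to start, 6 N fully in. Its tooth leaves the ring's notch at 0.004; let go, it springs out into a notch if one is there.
- tab_b (a joint): The same for tab b. Either tab alone locks the knob, so both must be held in while turning.
- hook_tip (a point): Tip of the steel hook that turns with the knob: an arm at 14 to 20 mm above the case's top that reaches 88 mm out from the knob's axis along the knob's y. While the knob is locked it lies behind the cover's red striker and holds the cover shut.
- knob (a joint): Knob angle, rad, growing clockwise seen from above: 0 locked (hook toward the case's +y, white line to the red dot), 1.57 open (hook toward the case's +x, white line to the green dot); stop at 1.60. With the tabs out the notches hold it within about 0.06 of 0 or 1.57; between them it turns with light friction (0.06 N m).
- cover_handle (a point): Centre of the bar handle of the sliding aluminium cover, 30 mm above the case's top; axes as the case's. The black bar is 24 mm thick (x), 64 mm long (y), its top 41 mm above the case's top. The cover plate is 150 by 125 by 6 mm; a red striker at its edge nearest the knob is caught by the knob's hook while locked.
- cover (a joint): How far the cover has slid open along the case's +y, m: 0 shut, 0.115 at its stop, fully open. Friction about 2 N; it stays where it is left.
- cartridge: Spent yellow filter cartridge, loose in the bay under the cover, 100 (x) by 84 (y) by 71 mm tall, 0.18 to 0.35 kg; origin at the centre of its underside, z up. A block 40 mm tall carries an upright fin.
- cartridge_fin (a point): Point in the middle of the cartridge's fin, 63 mm above its underside and 8 mm below the fin's top. The fin is 14 mm thick (x), 60 mm long (y), and stands 31 mm above the block; in the bay its top is 4 mm below the case's top.
- red_tray: Open red tray fixed to the table, 180 (x) by 140 (y) by 40 mm tall, walls and floor 5 mm; origin at the centre of its underside. It may be on either side of the case; a like grey tray, not to be used, is on the other side.
- tee: Steel pipe tee, 120 mm, a loose bystander.
- screwdriver: Screwdriver lying on the table, a bystander.
- tape: Roll of grey tape, 90 mm across, lying in the grey tray, a bystander.
- adapter: Black power adapter 95 mm long, a bystander.
- flask: Amber bottle 140 mm tall, a bystander.
- carton: Cardboard carton 140 mm wide, a bystander.

How it is judged:
By the outcome, as a careful person would: the job done as asked, in the order asked, and still so for the second after the job is handed in, with the robot touching nothing.
It also fails if it takes over 61 s, if anything falls off the work surface, if the arm or the gripper's body presses on something with over 40 N, if the wrist force passes 120 N, or if a joint passes its speed limit or range.

ROBOT

A 6-joint arm with a two-finger parallel gripper is mounted at the origin on the work surface. World frame = base frame: x ahead of the robot, y to its left, z up, the work surface at z = 0. Lengths are in m, angles in rad, forces in N, time in s.
With the tool pointing down it reaches from about 0.325 to 0.9 m from the base axis. Payload 6.1 kg.
Tool frame: the origin (TCP) lies midway between the tips of the shut fingers; the grasp point (between the pads) lies 19 mm behind it; z points along the fingers, y is the line along which they close (so a half turn about z gives the same grasp; the last joint's range is limited). The gripper opens to 85 mm and grips with 20 to 120 N. Pads are 22 mm wide; open, the fingers measure 114 mm over their backs; the gripper's body (76 mm by 85 mm) begins 54 mm behind the grasp point. The pads swing forward as they close: fully open they stand 13 mm farther back than shut.
Start: joints at [1.001, 0.22, 1.526, -0, 1.395, -0.126], TCP at [0.268, 0.564, 0.231] pointing down, gripper open.
Joint ranges: [-2.98, 2.98], [-0.91, 2.08], [0.09, 2.57], [-1.24, 4.39], [0.2, 2.65], [-2.68, 2.68]. Speed limits (rad/s): [2.57, 2.57, 3.01, 3.14, 3.14, 3.14].

INTERFACE

Orientations are given as [roll, pitch, yaw] about the fixed x, y, z axes, in that order (R = Rz(yaw) Ry(pitch) Rx(roll)).
In Python, from plant import movep, move_l, set_joints, gripper_to, hold, inverse_kinematics, observe, get_image, get_calibration, Unreachable, job_done gives the robot as it stands. Calls block until the motion is done:
- movep(position, orientation): joint-space move of the TCP to a pose.
- move_l(position, feed=0.15, rotation=None, max_force=None): straight line of the TCP; rotation=None keeps the orientation; feed is the mean speed in m/s. With max_force (N) it stops when the force on the tool has changed by that much, and returns True; else False.
- set_joints(angles): joint-space move.
- gripper_to(opening, f_grip=None): finger opening in m; f_grip is the grip in N (None keeps the last); returns when the fingers have stopped.
- hold(seconds).
- inverse_kinematics(position, orientation): joint angles nearest the present ones, or None.
- observe(): the state.
- get_image(name): name is "scene" or "top"; returns (picture, depth): 420x560x3 uint8, red, green, blue; 420x560 float32, m along the optical axis (not along the pixel's ray), 0 where there is no reading.
- get_calibration(name): a dict with "intrinsics" (3x3 intrinsics, pixels), "world_from_camera" (4x4, takes a point from camera to world coordinates). Camera axes: x right, y down, z forward; pixel columns grow to the right and rows downward; lengths in m; the calibration is good to about 2 mm. A picture is of the moment at which its call begins. get_calibration takes no time and is no camera call.
A pose or a line that the arm cannot do raises Unreachable and nothing moves.
- job_done(): hands the job in; it is judged then, once.
The state is a dict: "time_s": time; "q": joint angles; "joint_velocities": joint speeds; "joint_torque": joint torques, N m; "eef_pos": TCP position; "tcp_rot": TCP orientation; "ft_force": force on the tool from outside, world axes, zero at the start; "torque": the same for the moment, N m; "opening": finger opening in m; "grasp_force": force on a finger pad.
Only numpy, scipy, OpenCV 4.12 (cv2) and the standard library are available. Lean on these libraries where they do the work, as an engineer would, in place of code of your own. Each camera call takes 0.05 s, during which the arm holds its last target. There are 200 camera calls.

## Working session

There is one attempt and no reset: what is moved stays moved. The work goes in short steps, each a Python script; the robot and the scene stay as the last script left them, time stands still between calls to the robot, and variables do not carry over. Pictures are saved under pics/ and viewed, at most 10 in all, crops included, and the job is handed in when it is done.

```bash
mkdir -p pics; cat > h.py <<'E'
import numpy as np, cv2
from plant import *
def cloud(name):
    im,d=get_image(name); c=get_calibration(name); K=np.array(c["intrinsics"]);T=np.array(c["world_from_camera"])
    v,u=np.mgrid[:im.shape[0],:im.shape[1]]
    P=np.stack([(u-K[0,2])/K[0,0]*d,(v-K[1,2])/K[1,1]*d,d],-1)@T[:3,:3].T+T[:3,3]
    P[d==0]=np.nan
    return im,P
def save(n,im): cv2.imwrite("pics/"+n+".png",im[:,:,::-1])
E
python3 - <<'E'
from h import *
a,P=cloud("top"); b,Q=cloud("scene")
save("top0",a);save("scene0",b)
np.savez("v0.npz",a=a,P=P,b=b,Q=Q)
print(observe()); 
for n in("top","scene"):print(get_calibration(n))
E
```

```text
{'time_s': 0.1, 'q': array([ 1.00092047e+00,  2.21186585e-01,  1.52752703e+00, -2.03319533e-05,
        1.39470476e+00, -1.26060809e-01]), 'joint_velocities': array([-0.00047546, -0.00047   , -0.00448422,  0.00039663,  0.00024016,
       -0.00053465]), 'joint_torque': array([ 1.46707338e-03, -4.98241997e+01, -3.90546727e+01, -1.02352765e-04,
        5.77383122e-03, -3.27696534e-05]), 'eef_pos': array([0.26804847, 0.56397778, 0.23026823]), 'tcp_rot': array([-3.13977890e+00, -2.09690616e-04,  2.69778099e+00]), 'ft_force': array([ 0.33130364, -1.3203812 ,  0.81059525]), 'torque': array([ 0.05525127, -0.04504658,  0.01217629]), 'grasp_force': 0.0, 'opening': 0.0854229405001783}
{'intrinsics': array([[491.64090817,   0.        , 271.706379  ],
       [  0.        , 491.64090817, 214.86829261],
       [  0.        ,   0.        ,   1.        ]]), 'world_from_camera': array([[ 1.62834600e-03, -9.92956217e-01,  1.18470669e-01,
         4.28780752e-01],
       [-9.99826418e-01, -3.81545051e-03, -1.82366823e-02,
        -4.98824696e-04],
       [ 1.85602460e-02, -1.18420409e-01, -9.92790070e-01,
         1.45060957e+00],
       [ 0.00000000e+00,  0.00000000e+00,  0.00000000e+00,
         1.00000000e+00]])}
{'intrinsics': array([[404.56718023,   0.        , 281.38929174],
       [  0.        , 404.56718023, 208.52137426],
       [  0.        ,   0.        ,   1.        ]]), 'world_from_camera': array([[ 0.41665354,  0.69607758, -0.58470149,  1.24245065],
       [ 0.90898276, -0.3276759 ,  0.25764094, -0.27846255],
       [-0.01225451, -0.63883058, -0.76924984,  0.930492  ],
       [ 0.        ,  0.        ,  0.        ,  1.        ]])}
```

View pics/top0.png

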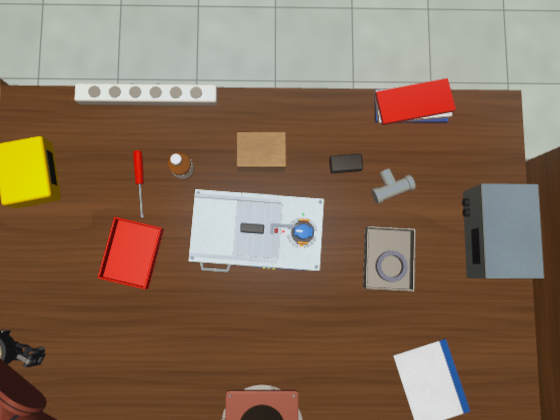

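View pics/scene0.png

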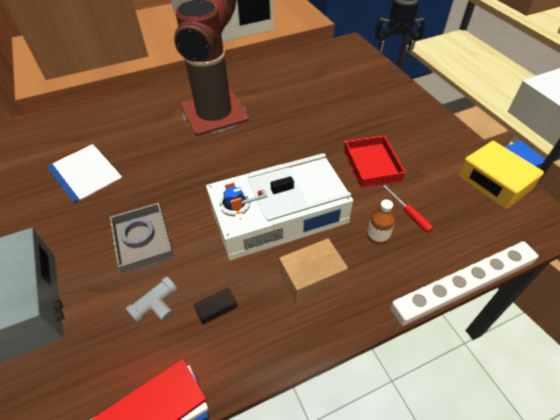

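The top view shows the case with the knob at (302,231), handle at (252,228), red tray at (131,253) and grey tray at (390,258). The case's +y points roughly along world +y. Now I'll measure.

```bash
cat > m.py <<'E'
from h import *
def comp(m,near=None):
    n,l,s,c=cv2.connectedComponentsWithStats(m.astype(np.uint8))
    return l==1+np.argmax(s[1:,4])
def rect(X): 
    (c,w,a)=cv2.minAreaRect((X[:,:2]*1000).astype(np.float32)); return np.round(c,1),np.round(w,1),round(a,2)
def measure(a,P):
    hsv=cv2.cvtColor(a,cv2.COLOR_RGB2HSV); H,S,V=[hsv[...,i] for i in range(3)]; z=P[...,2]
    x,y=P[...,0],P[...,1]
    reg=(x>.2)&(x<.65)&(y>-.3)&(y<.5)
    m=comp(reg&(z>.085)&(z<.175)); print("case top",rect(P[m]),np.nanmedian(z[m]))
    ins=cv2.dilate(m.astype(np.uint8),np.ones((9,9)))>0
    def show(n,k,zz):
        k=comp(k); k2=k&(z>zz); 
        if k2.sum()>4: print(n,k.sum(),rect(P[k2]),"med z",np.nanmedian(z[k2]),"mean",np.nanmean(P[k2],0).round(4))
    show("blue",ins&(H>95)&(H<125)&(S>120),.146)
    for i,k in enumerate([ins&(H>5)&(H<20)&(S>150)]):
        n,l,s,c=cv2.connectedComponentsWithStats(k.astype(np.uint8))
        for j in range(1,n):
            if s[j,4]>3: print("orange",s[j,4],c[j].round(1),np.nanmedian(P[l==j],0).round(4))
    show("handle",ins&(V<70),.13)
    show("tray",(x>.2)&(x<.6)&(abs(y)>.15)&((H<6)|(H>174))&(S>170)&(z<.06),.03)
    for nm,k in(("green",(H>45)&(H<85)&(S>90)),("red",((H<5)|(H>175))&(S>130))):
        n,l,s,c=cv2.connectedComponentsWithStats((ins&k).astype(np.uint8))
        for j in range(1,n):
            if s[j,4]>2: print(nm,s[j,4],c[j].round(1),np.nanmedian(P[l==j],0).round(4))
if __name__=="__main__":
    d=np.load("v0.npz"); measure(d["a"],d["P"]); print("--"); measure(d["b"],d["Q"])
    a=d["a"][180:280,180:340]; save("crop0",cv2.resize(a,None,fx=5,fy=5,interpolation=cv2.INTER_CUBIC))
E
python3 m.py
```

```text
case top (array([550.9,  17.3]), array([360.7, 202.2]), 85.91) 0.10266710890698072
blue 193 (array([ 541.2, -107.5]), array([37. , 48.5]), 0.12) med z 0.1531298857032546 mean [ 0.5411 -0.1094  0.1532]
orange 9 [304.8 220.1] [ 0.5702 -0.113   0.1517]
orange 15 [303.5 242.7] [ 0.5098 -0.108   0.1522]Traceback (most recent call last):
  File "m.py", line 28, in <module>
    d=np.load("v0.npz"); measure(d["a"],d["P"]); print("--"); measure(d["b"],d["Q"])
                         ~~~~~~~^^^^^^^^^^^^^^^
  File "m.py", line 21, in measure
    show("handle",ins&(V<70),.13)
    ~~~~^^^^^^^^^^^^^^^^^^^^^^^^^
  File "m.py", line 14, in show
    k=comp(k); k2=k&(z>zz);
  File "m.py", line 4, in comp
    return l==1+np.argmax(s[1:,4])
                ~~~~~~~~~^^^^^^^^^
    return _wrapfunc(a, 'argmax', axis=axis, out=out, **kwds)
    return bound(*args, **kwds)
ValueError: attempt to get argmax of an empty sequence
```

```bash
python3 - <<'E'
s=open("m.py").read()
s=s.replace("ins=cv2.dilate(m.astype(np.uint8),np.ones((9,9)))>0","ins=cv2.fillConvexPoly(np.zeros(m.shape,np.uint8),cv2.convexHull(np.argwhere(m)[:,::-1].astype(np.int32)),1)>0")
s=s.replace('    show("handle",ins&(V<70),.13)\n','''    k=comp(ins&(V<75)&(S<120)); k2=np.argwhere(k)[:,::-1]; print("handle px",k.sum(),k2.mean(0),np.nanmean(P[k],0).round(4), rect(P[k&(z>.125)]) if (k&(z>.125)).sum()>4 else "")
''')
open("m.py","w").write(s)
E
python3 m.py
```

```text
case top (array([550.9,  17.3]), array([360.7, 202.2]), 85.91) 0.10266710890698072
blue 193 (array([ 541.2, -107.5]), array([37. , 48.5]), 0.12) med z 0.1531298857032546 mean [ 0.5411 -0.1094  0.1532]
orange 9 [304.8 220.1] [ 0.5702 -0.113   0.1517]
orange 15 [303.5 242.7] [ 0.5098 -0.108   0.1522]
handle px 1 [252. 232.] [0.54   0.0283 0.1268] 
tray 3291 (array([488.9, 379.4]), array([141.6, 179.5]), 77.0) med z 0.03888711486352925 mean [0.4868 0.3801 0.0386]
red 8 [275.9 229.9] [ 0.5461 -0.0365  0.1252]
--
case top (array([553.1,  16. ]), array([360.3, 204.3]), 86.04) 0.10218525968603803
blue 196 (array([ 549.4, -112.9]), array([39.6, 41.3]), 26.5) med z 0.15324138930601872 mean [ 0.549  -0.1124  0.1527]
orange 18 [229.2 184.5] [ 0.5159 -0.108   0.1502]
orange 115 [236.2 204.3] [ 0.5762 -0.112   0.1369]
handle px 255 [281.58039216 184.85490196] [0.5609 0.0238 0.1327] (array([557.3,  24.9]), array([58.6, 21.4]), 85.74)
tray 2292 (array([491.1, 378.3]), array([141.8, 188.7]), 77.07) med z 0.03684167576510322 mean [0.4983 0.3781 0.0365]
red 11 [259.5 192.4] [ 0.553  -0.0379  0.1231]
```

View pics/crop0.png

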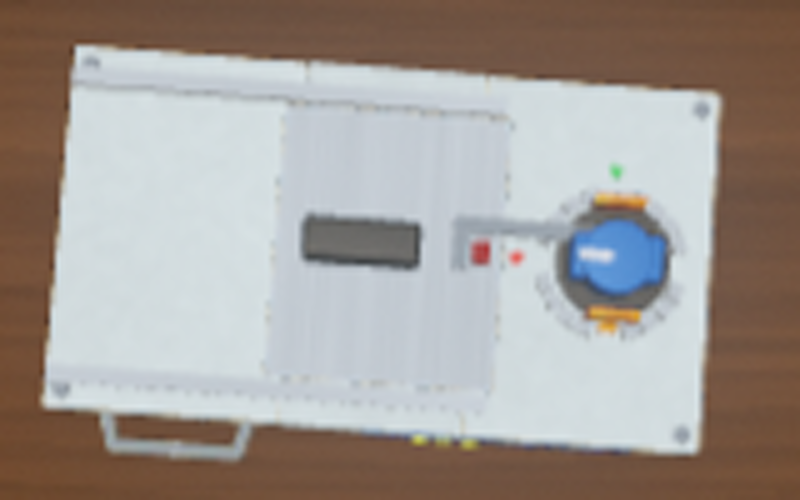

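The crop shows the blue knob at crop (618,257), with its white line toward the red dot and the hook behind the red striker. The handle is at crop (361,240). Next: pinch and turn.

```bash
cat >> h.py <<'E'
pi=np.pi
YC=-0.0715; C=np.array([.552,.0168]); ex=np.array([np.cos(YC),np.sin(YC)]); ey=np.array([-ex[1],ex[0]])
def cw(x,y,z): return list(C+x*ex+y*ey)+[z]
def D(yaw): return [pi,0,yaw]
Y0=YC+pi/2
def st(*l):
    o=observe(); print(*l,"t",round(o["time_s"],2),"p",o["eef_pos"].round(4),"yaw",round(o["tcp_rot"][2],3),"F",o["ft_force"].round(1),"op",round(o["opening"],4),"gf",round(o["grasp_force"],1))
E
python3 - <<'E'
from h import *
st(0)
gripper_to(.085)
movep(cw(0,-.125,.23),D(Y0)); st("above")
print(move_l(cw(0,-.125,.118),feed=.12,max_force=12)); hold(.2); st("down")
gripper_to(.04,30); hold(.3); st("pinch")
E
```

```text
0 t 0.1 p [0.268  0.564  0.2303] yaw 2.698 F [ 0.3 -1.3  0.8] op 0.0854 gf 0.0
above t 2.89 p [ 0.5432 -0.1071  0.23  ] yaw 1.501 F [-0.1 -0.2  0. ] op 0.0853 gf 0.0
False
down t 4.17 p [ 0.5436 -0.108   0.1189] yaw 1.499 F [-0.8  0.  -0.4] op 0.0847 gf 0.0
pinch t 4.91 p [ 0.5435 -0.1081  0.1197] yaw 1.499 F [-3.7  0.2  9. ] op 0.0519 gf 31.1
```

```bash
python3 - <<'E'
from h import *
q=np.array(observe()["q"])
for a in (.5,1.05,1.585):
    p=q.copy(); p[5]+=a; set_joints(p); st(a)
hold(.3); st("turned",observe()["torque"].round(2))
gripper_to(.08); hold(.3); st("open")
move_l(cw(0,-.125,.24),feed=.2)
movep(cw(0,.12,.30),D(Y0))
a,P=cloud("scene");save("s1",cv2.resize(a[140:260,180:370],None,fx=4,fy=4,interpolation=cv2.INTER_CUBIC)); np.savez("v1.npz",b=a,Q=P)
st()
E
```

```text
0.5 t 5.46 p [ 0.5436 -0.1081  0.1199] yaw 1.002 F [-0.5  1.3  2.4] op 0.0515 gf 31.9
1.05 t 6.05 p [ 0.5438 -0.1082  0.1199] yaw 0.453 F [-0.1 -0.9  1.9] op 0.0517 gf 32.0
1.585 t 6.62 p [ 0.5438 -0.1084  0.1199] yaw -0.082 F [ 0.9 -1.8  1.9] op 0.0517 gf 32.0
turned [-0.56 -0.12  0.07] t 6.92 p [ 0.5438 -0.1084  0.1199] yaw -0.084 F [ 0.6 -3.   2.3] op 0.0518 gf 32.1
open t 7.62 p [ 0.5435 -0.108   0.1197] yaw -0.085 F [-0.5  0.4 -0.6] op 0.0799 gf 0.0
t 9.47 p [0.5603 0.1355 0.2986] yaw 1.497 F [-1.  -0.8 -0.5] op 0.0799 gf 0.0
```

View pics/s1.png

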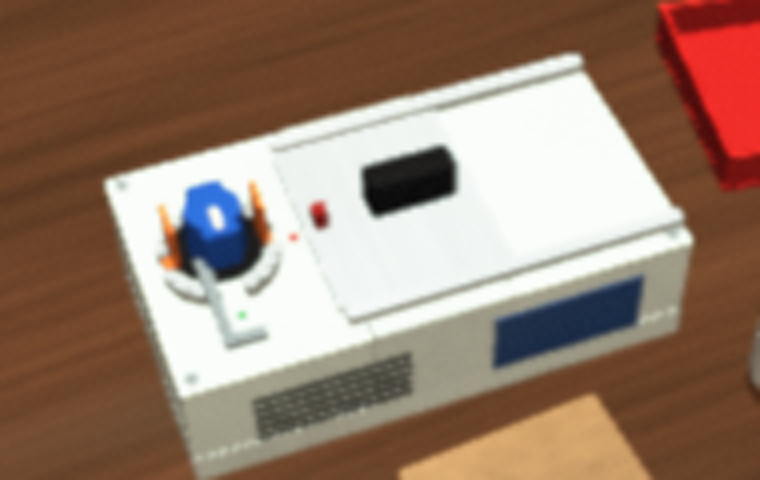

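The knob now sits open: the hook at crop (230,330) points to case +x, and both tabs at (168,235) and (262,210) stand clear of the body. Next, the cover.

```bash
python3 - <<'E'
from h import *
c=get_calibration("top");K=c["intrinsics"];T=c["world_from_camera"]
r=T[:3,:3]@np.linalg.inv(K)@np.array([252.2,228.,1]); o=T[:3,3]; h=o+r*(.141-o[2])/r[2]
d=h[:2]-C; hx,hy=d@ex,d@ey; print("handle case xy",hx,hy)
hx=np.clip(hx,-.004,.004)
movep(cw(hx,hy,.22),D(Y0)); gripper_to(.06)
print(move_l(cw(hx,hy,.119),feed=.12,max_force=12)); st("down")
gripper_to(.01,25); st("grip")
print(move_l(cw(hx,hy+.118,.119),feed=.08,max_force=25)); hold(.2); st("slid")
gripper_to(.06); hold(.1); st("rel")
move_l(cw(hx,hy+.115,.25),feed=.25)
movep(cw(0,-.12,.32),D(Y0)); 
b,Q=cloud("scene"); movep(cw(-.06,.27,.3),D(Y0)); a,P=cloud("top"); b,Q=cloud("scene"); np.savez("v2.npz",a=a,P=P,b=b,Q=Q); st()
z=lambda i:cv2.resize(i,None,fx=4,fy=4,interpolation=cv2.INTER_CUBIC)
save("v2",np.vstack([z(a[185:275,185:330]),z(b[160:220,200:345])]))
E
```

```text
handle case xy -0.003247168436071606 0.010523619494127862
False
down t 11.4 p [0.5502 0.0275 0.1199] yaw 1.499 F [0.1 0.6 0.1] op 0.0599 gf 0.0
grip t 11.81 p [0.5529 0.0273 0.1206] yaw 1.499 F [10.1  0.1 -3.6] op 0.0235 gf 31.4
False
slid t 13.63 p [0.561  0.1421 0.1206] yaw 1.499 F [  7.9 -11.4  -0.3] op 0.0228 gf 31.8
rel t 14.18 p [0.5578 0.1455 0.1189] yaw 1.5 F [0.2 0.2 0.1] op 0.0602 gf 0.0
t 17.47 p [0.5121 0.2892 0.3001] yaw 1.497 F [ 0.  -0.2 -0.5] op 0.0601 gf 0.0
```

View pics/v2.png

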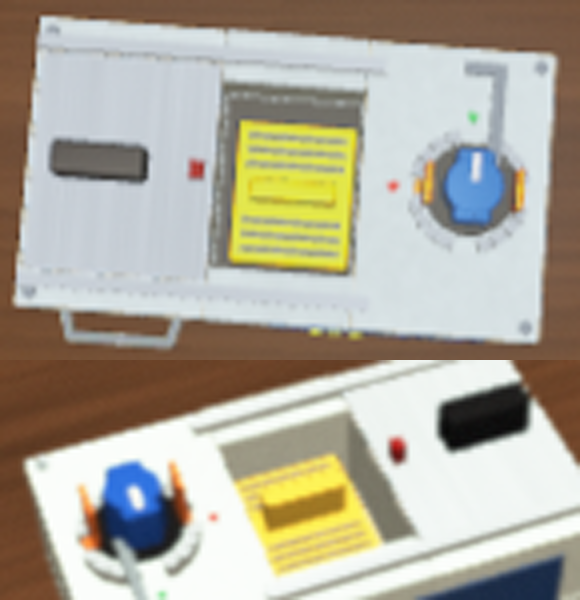

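The cover is fully open, and the yellow cartridge with its fin is at crop (292,191). I'll localise the fin in both views.

```bash
python3 - <<'E'
from h import *
from m import comp,rect
d=np.load("v2.npz")
for i,p in(("a","P"),("b","Q")):
    a,P=d[i],d[p]; hsv=cv2.cvtColor(a,cv2.COLOR_RGB2HSV); 
    k=(hsv[...,0]>18)&(hsv[...,0]<35)&(hsv[...,1]>110)&(abs(P[...,0]-.55)<.12)&(abs(P[...,1]-.02)<.1)
    f=comp(k&(P[...,2]>.086)&(P[...,2]<.105)); print(i,k.sum(),f.sum(),rect(P[f]),np.nanmedian(P[f],0))
    b=k&(P[...,2]>.055)&(P[...,2]<.075); print("block",rect(P[b]),np.nanmedian(P[b],0))
c=get_calibration("top");K=c["intrinsics"];T=c["world_from_camera"];o=T[:3,3]
for px in((258,232.75),):
    r=T[:3,:3]@np.linalg.inv(K)@np.array([*px,1]); print(o+r*(.096-o[2])/r[2])
# block corners by rays at z=.065 (colour, top view)
a=d["a"];hsv=cv2.cvtColor(a,cv2.COLOR_RGB2HSV);k=(hsv[...,0]>18)&(hsv[...,0]<35)&(hsv[...,1]>110);k[:,:190]=0;k[:,330:]=0;k[:190]=0;k[275:]=0
k=comp(k);pts=np.argwhere(k)[:,::-1]; X=(T[:3,:3]@np.linalg.inv(K)@np.c_[pts,np.ones(len(pts))].T).T; X=o+X*((.065-o[2])/X[:,2])[:,None]; print("block ray",rect(X))
E
```

```text
a 838 117 (array([542.6,  13.8]), array([59. , 14.3]), 86.3) [0.54244173 0.01247052 0.09596699]
block (array([519. ,  13.5]), array([151.5,  89. ]), 1.09) [0.53670806 0.01287143 0.0648207 ]
b 637 124 (array([545.2,  11.7]), array([59.7, 16.1]), 85.03) [0.54884374 0.01050099 0.094284  ]
block (array([537.4,  15.4]), array([77.5, 99.5]), 85.94) [0.5542929  0.01143214 0.06500473]
[0.54054525 0.01239876 0.096     ]
block ray (array([541.2,  13.3]), array([ 84. , 101.6]), 85.93)
```

```bash
python3 - <<'E'
from h import *
f=[.5430,.0128]
gripper_to(.045)
movep(f+[.2],D(Y0))
print(move_l(f+[.071],feed=.1,max_force=8)); hold(.2); st("down")
gripper_to(.0,50); hold(.3); st("grip"); zg=observe()["eef_pos"][2]
move_l(f+[.10],feed=.08); hold(.2); st("lift")
move_l(f+[.235],feed=.15); hold(.1); st("up"); open("zg","w").write(str(zg))
E
```

```text
False
down t 20.55 p [0.5434 0.0128 0.0716] yaw 1.499 F [-0.9 -0.3 -0.1] op 0.0449 gf 0.0
grip t 21.23 p [0.5432 0.0128 0.0713] yaw 1.499 F [-1.2 -0.3  4.5] op 0.0128 gf 49.6
lift t 21.95 p [0.5425 0.0128 0.0994] yaw 1.499 F [ 0.9 -0.4 -1.4] op 0.0126 gf 48.9
up t 23.1 p [0.5422 0.0129 0.2334] yaw 1.499 F [ 0.5  0.5 -1.9] op 0.0128 gf 48.9
```

```bash
python3 - <<'E'
from h import *
t=[.4895,.379]; YT=Y0+.0715-.227
move_l(t+[.235],feed=.25,rotation=D(YT)); move_l(t+[.13],feed=.15); hold(.3); st("over")
b,_=get_image("scene"); save("s3",cv2.resize(b[90:230,230:430],None,fx=4,fy=4,interpolation=cv2.INTER_CUBIC))
E
```

```text
over t 25.88 p [0.49   0.3793 0.131 ] yaw 1.344 F [-0.2  0.3 -2.4] op 0.013 gf 48.8
```

View pics/s3.png

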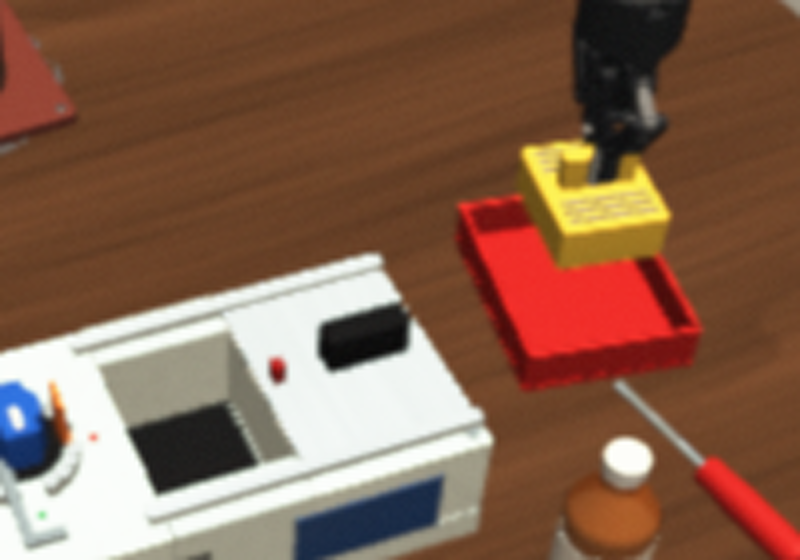

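The cartridge at crop (595,205) is held level and aligned above the tray at crop (580,290). Next I'll lower it to contact and release.

```bash
python3 - <<'E'
from h import *
t=[.4895,.379]; zg=float(open("zg").read()); zt=zg-.02
move_l(t+[zt+.008],feed=.08); hold(.3); st("near")
print(move_l(t+[zt-.006],feed=.015,max_force=4)); st("contact")
p=observe()["eef_pos"]; 
gripper_to(.045); hold(.3); st("rel")
move_l([p[0],p[1],.2],feed=.12)
movep([.35,.2,.35],D(Y0)); 
a,P=cloud("top"); b,Q=cloud("scene"); st()
z=lambda i:cv2.resize(i,None,fx=3,fy=3,interpolation=cv2.INTER_CUBIC)
save("v4",np.vstack([z(a[180:280,90:330]),z(b[130:230,180:420])]))
hsv=cv2.cvtColor(a,cv2.COLOR_RGB2HSV);k=(hsv[...,0]>18)&(hsv[...,0]<35)&(hsv[...,1]>110)&(abs(P[...,0]-.49)<.1)&(abs(P[...,1]-.38)<.1)
from m import rect
zz=P[...,2]; fm=k&(zz>.06); print("fin z",np.nanmedian(zz[fm]),rect(P[fm]),"block z",np.nanmedian(zz[k&(zz<.055)]))
E
```

```text
near t 27.27 p [0.4898 0.3792 0.0598] yaw 1.344 F [ 0.8 -0.6 -3.1] op 0.0133 gf 48.8
True
contact t 27.87 p [0.4896 0.3791 0.0513] yaw 1.344 F [0.9 0.5 4.9] op 0.013 gf 49.7
rel t 28.57 p [0.4884 0.3784 0.05  ] yaw 1.344 F [0.2 0.1 0.1] op 0.0451 gf 0.0
t 31.13 p [0.3502 0.2004 0.349 ] yaw 1.5 F [-0.3  0.2 -0.4] op 0.0454 gf 0.0
fin z 0.07598492840261084 (array([488.8, 379.6]), array([64.3, 13.8]), 77.0) block z 0.044691893658189485
```

View pics/v4.png

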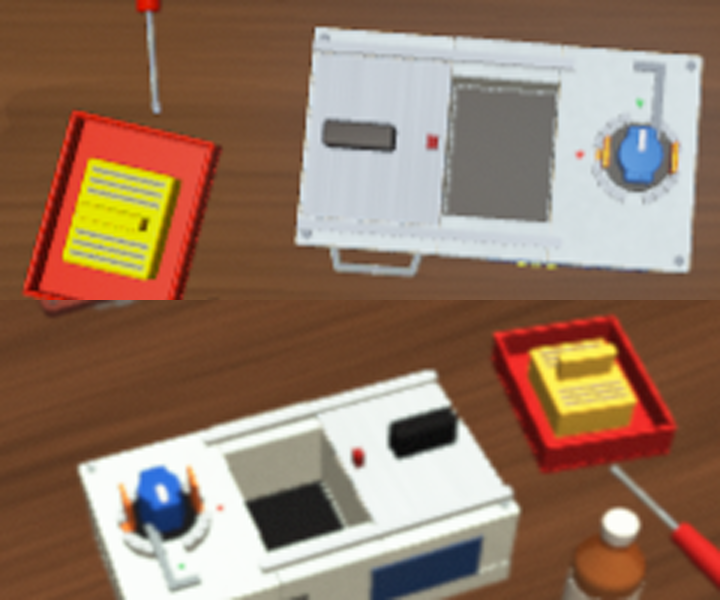

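The picture shows the cartridge flat in the red tray (fin top z = 0.076, block top z = 0.045). The cover is open, the hook points to case +x, and the tabs are about 23 px apart, as they were when free at the start.

```bash
python3 -c "
from plant import *
print(job_done())"
```

```text
the job is handed in; nothing more can be done
None
```

The job is handed in, after about 31 s on the robot's clock: the knob is turned to open with both tabs sprung out, the cover is at its stop, the cartridge stands flat and fin-up in the red tray, and the gripper is clear of everything.

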